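# Bring the culture dish to the viewing stop and hold the loupe in focus over it

### The arm

A 6-joint arm with a two-finger parallel gripper is mounted at the origin on a cart in front of the work surface, level with it; the furniture and walls round the work are solid. World frame = base frame: x ahead of the robot, y to its left, z up, the work surface at z = 0. Lengths are in m, angles in degrees, forces in N, time in s.
With the tool pointing down it reaches from about 0.375 to 0.9 m from the base axis. Payload 3.1 kg.
Tool frame: the origin (TCP) lies midway between the tips of the shut fingers; the grasp point (between the pads) lies 19 mm behind it; z points along the fingers, y is the direction in which the jaws open and shut (so a half turn about z gives the same grasp; the last joint's range is limited). The gripper opens to 87 mm and grips with 3 to 60 N. Pads are 19 mm wide; open, the fingers measure 117 mm over their backs; the gripper's body (75 mm by 190 mm) begins 51 mm behind the grasp point.
Start: joints at [-82.936, 30.224, 82.088, -0, 67.689, -10.227], TCP at [0.186, -0.597, 0.223] pointing down, gripper open.
Joint ranges: [-176.69, 176.69], [-43.24, 126.21], [12.49, 139.97], [-82, 262], [0, 151.66], [-163.58, 163.58]. Speed limits (degrees/s): [159.86, 159.86, 180, 180, 180, 180].

### API

Orientations are given as a 3x3 rotation matrix whose columns are the frame's x, y, z axes.
In Python, from rig import bot gives the robot as it stands.
- The arm moves only by the tool carry_out, never from a script. Its arguments are lists of equal length, an entry for each row: "grip": the gripper's target within -1 to 1 (fully open at 1, half-way at 0, shut at -1); "slide": the shift along the tool's x, y, z in mm, a list of three; "twist": the turn, a rotation vector about the tool's x, y, z in rad, a list of three. In form: {"grip": [grip, ...], "slide": [[dx, dy, dz], ...], "twist": [[wx, wy, wz], ...]}. A call has 1 to 12 rows; each row shifts and turns the pose as measured when the row begins, along the tool's axes as they then stand; what a row does not reach is not made up. A row lasts 1/10 s, in which the tool goes at most 50 mm and 8.59 degrees, less where a joint would pass 70% of its speed; a pose out of reach is approached as far as the arm can. A call is refused whole if a number of a shift passes 50 or a number of a turn 0.15, either way. A call with a gripper value outside its range is refused whole. The fingers move at their own pace and stop on an object; the grip force is fixed at half the most. Time passes only in rows, so rows that do not move let the fingers close. It gives the time, the measured TCP pose, the force and the opening at its end, in the units of the state.
- bot.read_state(): the state, without advancing time (a new reading comes with each control period).
- bot.capture(name): name is "side" or "top"; returns a dict with "color" (400x640x3 uint8, red, green, blue), "depth" (400x640 float32, m along the optical axis (not along the pixel's ray), 0 where there is no reading), "fx", "fy", "cx", "cy" (pixels), "position" and "rotation" of the camera in the world. Camera axes: x right, y up, looking along -z (the intrinsics and any distortion apply to the point x, -y, -z); pixel columns grow to the right and rows downward; lengths in m; the calibration is good to about 2 mm. A picture is of the moment at which its call begins.
- bot.hand_in(): hands the job in, once; it reports no verdict.
The state is a dict: "time_s": time; "joint_positions": joint angles; "qvel": joint speeds; "tau": joint torques, N m; "position": TCP position; "tcp_rot": TCP orientation; "force": force on the tool from outside, world axes, zero at the start; "moment": the same for the moment, N m; "opening": opening from 0.0 (shut) to 1.0 (fully open).
Only numpy, scipy, OpenCV 4.12 (cv2) and the standard library are available. Lean on these libraries where they do the work, as an engineer would, in place of code of your own. Each camera call takes 0.05 s, during which the arm holds its last target.

### The job

Slide the small stage's carriage by its upright grip to the left, fully home against its end stop beside the height post, so that the clamped culture dish comes to the viewing place. Then pick up the hand loupe by its handle and hold it level, right way up as it lay, with the lens centred over the dish and its mid-plane at the height of the pointer on the post, touching neither stage nor pointer; leave the pointer and the other things where they are. Finish while still holding the loupe there, steady: do not put it down or let go.

Things in the scene. Friction and masses are not known exactly. Their poses are not given: they have to be found in the camera images.
- stage: Fixed inspection stage: an aluminium base plate 150 mm (its x) by 164 mm (its y), 10 mm thick, with a 12 mm wide, 22 mm high stop bar at each y end. Origin at the centre of the underside, on the worktop; x points away from the robot, y is the sliding direction (roughly to the robot's left), yaw up to 0.2 rad. A 12 mm round steel post, 180 mm tall, stands at the back at x = +88, y = +35 mm.
- carriage (a joint): Travel of the carriage along the stage's +y, in m: 0 at the right-hand stop, 0.070 at the left-hand end stop. It starts between 0 and 0.02, slides with about 2 N of friction and stays where it is left. The carriage is a grey plate 130 mm (x) by 70 mm (y) with its top 22 mm above the worktop.
- carriage_grip (a point): Point in the carriage's black upright grip, on its centre line, 48 mm above the worktop. The grip is 12 mm along the stage's y, 24 mm along its x and its top is 58 mm above the worktop; it stands at the front of the carriage, 60 mm nearer the robot than the dish's centre. Axes as the stage's; moves with the carriage.
- dish_top (a point): Centre of the top of the covered culture dish (56 mm across, 14 mm high, top 36 mm above the worktop) clamped on the carriage; moves with it. With the carriage home it lies at x = 0, y = +35 mm of the stage.
- focus_mark (a point): Tip of the thin steel pointer that marks the focal height, on a black collar on the post. It points towards the place over the dish's viewing position, 50 mm behind (stage +x) its centre. Height above the worktop varies between 105 and 150 mm. The collar is held by friction (12 N) and must not be shifted.
- loupe: Loose hand loupe of about 0.11 kg, lying flat on the worktop to the left of the stage. Black round lens frame 65 mm across and 14 mm high; flat-sided white handle 18 mm wide, 24 mm high and 94 mm long, from 42 to 136 mm from the lens centre, and a 4 mm end cap. Origin on the underside below the lens centre; the handle runs along its -x (roughly towards the robot), z is up, square to the lens.
- loupe_lens (a point): Centre of the loupe's lens, 7 mm above the loupe's underside: this point is to be at the pointer's height over the dish's centre. Axes as the loupe's.
- loupe_grip (a point): Point inside the handle near its lens end, midway across its width and height, 64 mm from the lens centre along the loupe's -x and 12 mm above its underside, a good place to grip; the loupe nearly balances there. Axes as the loupe's.
- timer: Bystander: flat white digital timer, 68 x 62 x 19 mm, behind the work. Origin at the centre of its underside.
- spare_dish: Bystander: loose covered culture dish, 56 mm across, 14 mm high, at the far left, not on the stage. Origin at the centre of its underside.
- coverglass: Bystander: tiny white box of cover glasses, 27 x 27 x 16 mm, at the back left. Origin at the centre of its underside.

How it is judged (in metres and radians):
On the way, in this order (a step that is already met when the one before it is completed fails the run):
1. the carriage is home against its left end stop, the loupe still on the worktop (value of joint carriage above 0.066 m and height (world z) of loupe_lens below 0.03 m), for 0.2 s.
2. the loupe is lifted clear of the worktop in the gripper (value of joint carriage above 0.066 m and height (world z) of loupe_lens above 0.06 m and contact force between loupe and the fingers above 0.5 N), for 0.2 s.
At the end, for the whole second after the job is handed in: The carriage is within 4 mm of its left end stop; the gripper holds the loupe still and alone (it rests on neither stage nor any other thing), its lens centre within 12 mm of the dish's centre seen from above and within 8 mm of the pointer's height, right way up and level within 0.1 rad (value of joint carriage above 0.066 m and z of loupe_lens in the frame of focus_mark between -0.008 and 0.008 m and horizontal distance between loupe_lens and dish_top below 0.012 m and angle between loupe's own z axis and vertical below 0.1 rad and linear speed of loupe below 0.02 m/s and angular speed of loupe below 0.2 rad/s and contact force between loupe and the fingers above 0.5 N and contact force between loupe and stage below 0.2 N and contact force between loupe and timer below 0.2 N and contact force between loupe and spare_dish below 0.2 N and contact force between loupe and coverglass below 0.2 N); the arm keeps its last pose, push and grip.
It fails at once if the height pointer is shifted (distance of focus_mark from where it was at the start of the episode above 0.006 m).
It fails at once if a bystander is displaced by more than 30 mm (distance of any of timer, spare_dish, coverglass from where it was at the start of the episode above 0.03 m).
It also fails if it takes over 61 s, if anything falls off the work surface, if the arm or the gripper's body presses on something with over 40 N, if the wrist force passes 120 N, or if a joint passes its speed limit or range.

## Working session

There is one attempt and no reset: what is moved stays moved. The work goes in short steps, Python scripts to look and compute and a tool call to move; the robot and the scene stay as the last step left them, time stands still between calls to the robot, and variables do not carry over. Pictures are saved under pics/ and viewed, and the job is handed in when it is done.

Besides the shell and the picture viewer there is one more tool, called after ">>>" as name(argument=value, ...) on one line, values as JSON. carry_out: Moves the arm, as the interface text tells. Its arguments: {"type":"object","properties":{"grip":{"type":"array"},"slide":{"type":"array"},"twist":{"type":"array"}},"required":["grip","slide","twist"]}

```bash
ls; mkdir -p pics; python3 - <<'E'
from rig import bot
import cv2,numpy as np,pickle
for n in("top","side"):
    c=bot.capture(n); pickle.dump(c,open(n+'.pkl','wb'))
    cv2.imwrite(f'pics/{n}0.png',c['color'][:,:,::-1])
    print(n,c['fx'],c['fy'],c['cx'],c['cy'],c['position'],c['rotation'],[k for k in c])
print(bot.read_state())
E
```

```text
pics
top 452.6084886399274 452.6084886399274 323.3081203194943 198.7536740498809 [0.54567956 0.28642689 0.96859728] [[-0.02761901  0.99837441 -0.04985713]
 [-0.99961187 -0.02776637 -0.00226534]
 [-0.00364601  0.04977521  0.99875379]] ['color', 'depth', 'fx', 'fy', 'cx', 'cy', 'position', 'rotation']
side 500.70493704743694 500.70493704743694 324.30441370674606 194.37755765985705 [0.28330248 1.22274197 0.50539641] [[-0.93445484  0.1360644  -0.32906024]
 [-0.35606238 -0.3666701   0.85951883]
 [-0.00370663  0.9203475   0.39108406]] ['color', 'depth', 'fx', 'fy', 'cx', 'cy', 'position', 'rotation']
{'time_s': 0.1, 'joint_positions': array([-8.29367547e+01,  3.02735602e+01,  8.21483424e+01,  7.37903953e-04,
        6.76876346e+01, -1.02279352e+01]), 'qvel': array([ 0.03767897, -0.10717604, -0.17843091,  0.02610673, -0.04293987,
       -0.06741148]), 'tau': array([-4.78220918e-04, -4.40984094e+01, -1.77151501e+01,  6.34175702e-02,
        5.33786276e-02, -4.06119375e-05]), 'position': array([ 0.18571222, -0.5960988 ,  0.22167422]), 'tcp_rot': array([[ 9.54808059e-01,  2.97223016e-01, -2.23257981e-04],
       [ 2.97222893e-01, -9.54806235e-01,  1.89873944e-03],
       [ 3.51180951e-04, -1.87928910e-03, -9.99998172e-01]]), 'force': array([-0.15773615,  0.22066074, -0.13196744]), 'moment': array([-0.03317337, -0.04151708, -0.00534854]), 'opening': 0.9998289290164527}
```

View pics/top0.png

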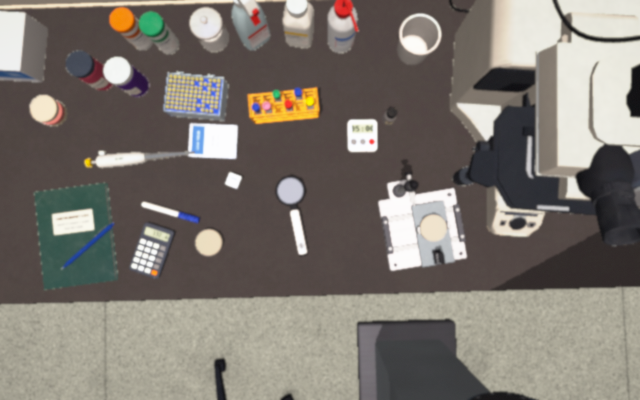

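View pics/side0.png

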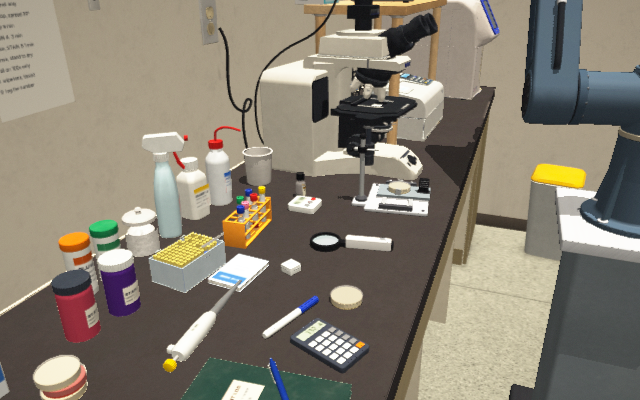

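```bash
cat >h.py <<'E'
import numpy as np,cv2,pickle
def ray(c,u,v):
    d=np.array([(u-c['cx'])/c['fx'],-(v-c['cy'])/c['fy'],-1.]); return np.array(c['position']),np.array(c['rotation'])@d
def plane(c,u,v,z):
    p,d=ray(c,u,v); return p+d*(z-p[2])/d[2]
def proj(c,P):
    q=np.array(c['rotation']).T@(np.array(P)-c['position']); return np.array([c['cx']+c['fx']*q[0]/-q[2],c['cy']-c['fy']*q[1]/-q[2]])
def dep(c,u,v):
    p,d=ray(c,u,v); return p+d*float(c['depth'][int(round(v)),int(round(u))])
def crop(c,x0,x1,y0,y1,s,name):
    cv2.imwrite(name,cv2.resize(c['color'][y0:y1,x0:x1,::-1],None,fx=s,fy=s,interpolation=cv2.INTER_CUBIC))
def load(n): return pickle.load(open(n+'.pkl','rb'))
def cap(n):
    from rig import bot
    c=bot.capture(n); pickle.dump(c,open(n+'.pkl','wb')); return c
E
python3 - <<'E'
from h import *
t=load('top');s=load('side')
crop(t,365,485,155,280,6,'pics/t1.png'); crop(t,260,330,165,265,6,'pics/t2.png'); crop(s,340,450,100,225,5,'pics/s1.png')
for (u,v) in [(423,228),(340,250),(433,227),(290,190),(298,232),(208,242)]: print(u,v,dep(t,u,v),plane(t,u,v,0))
E
```

```text
423 228 [0.52639901 0.08550429 0.03631992] [0.52564787 0.07767669 0.        ]
340 250 [0.48389542 0.25615561 0.00190071] [0.48377394 0.2560961  0.        ]
433 227 [0.52791324 0.06529773 0.03796089] [0.52718855 0.05627782 0.        ]
290 190 [0.61411818 0.35879937 0.00974448] [0.61481369 0.35953486 0.        ]
298 232 [0.5250263  0.34311102 0.02491295] [0.52448107 0.34460746 0.        ]
208 242 [0.50905295 0.5333767  0.01480924] [0.50848425 0.53721103 0.        ]
```

View pics/t1.png

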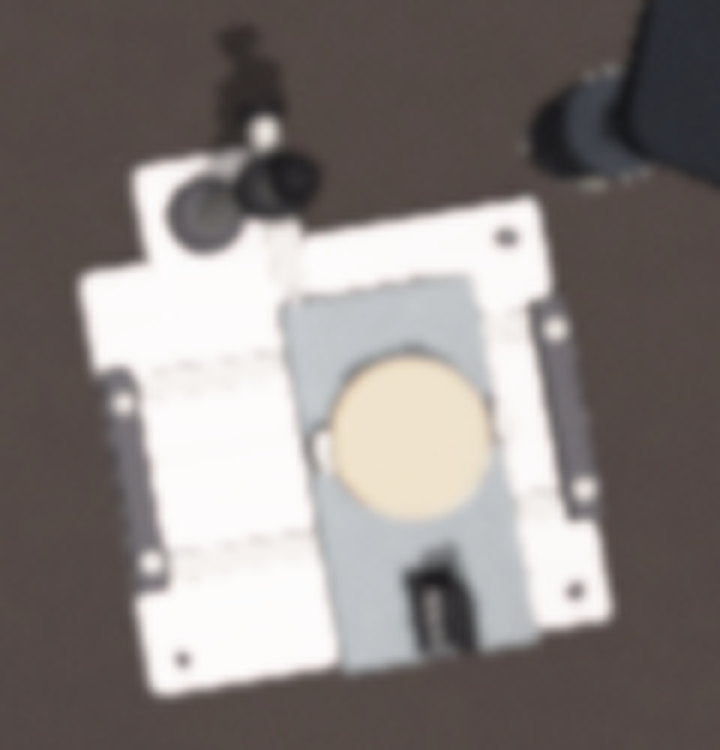

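View pics/t2.png

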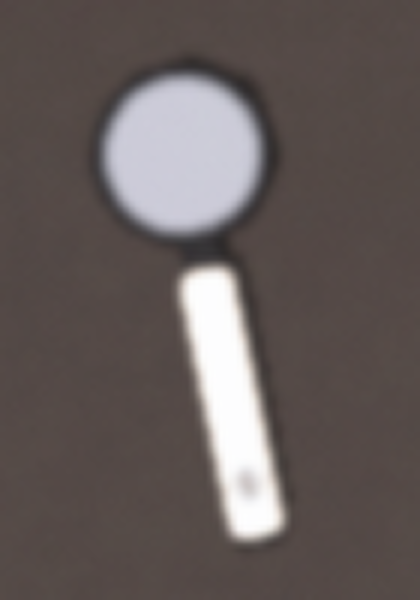

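View pics/s1.png

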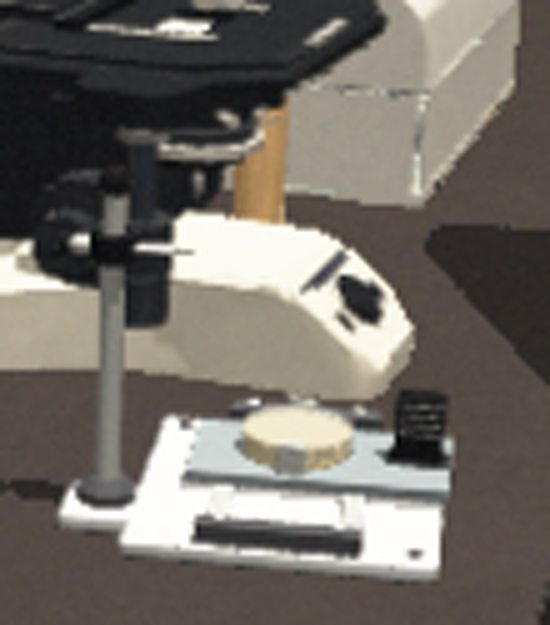

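```bash
python3 - <<'E'
from h import *
t=load('top');s=load('side')
f=lambda U,V,x0,y0,k:((U+.5)/k-.5+x0,(V+.5)/k-.5+y0)
C=[plane(t,*f(U,V,365,155,6),.010) for U,V in [(80,272),(542,197),(612,622),(152,695)]]
for p in C: print(p)
print('edges',[np.linalg.norm(C[i]-C[(i+1)%4]) for i in range(4)])
yaws=[np.arctan2(*(C[i]-C[j])[[1,0]]) for i,j in((0,3),(1,2))]; w=[np.arctan2(-(C[i]-C[j])[0],(C[i]-C[j])[1]) for i,j in((0,1),(3,2))]
print(yaws,w); yaw=np.mean(yaws+w); o=np.mean(C,0); print('yaw',yaw,'center',o)
X=np.array([np.cos(yaw),np.sin(yaw),0]);Y=np.array([-np.sin(yaw),np.cos(yaw),0])
# dish
hsv=cv2.cvtColor(t['color'],cv2.COLOR_RGB2HSV); print(t['color'][227,433])
m=((t['color'].astype(int)[:,:,0]-t['color'].astype(int)[:,:,2])>25).astype(np.uint8); m2=np.zeros_like(m); m2[205:250,410:455]=m[205:250,410:455]
cn=max(cv2.findContours(m2,0,1)[0],key=cv2.contourArea); e=cv2.fitEllipse(cn);print(e)
d=plane(t,*e[0],.036); print('dish',d,'in stage',(d-o)@X,(d-o)@Y)
g=d-.06*X; print('grip',g)
H=o+.035*Y; print('home dish',H,'post',H+.088*X,'tip',H+.05*X)
for nm,c in(('top',t),('side',s)):
  for z in (.01,.18): print(nm,'post',z,proj(c,np.r_[(H+.088*X)[:2],z]))
  for z in (.105,.12,.13,.15): print(nm,'tip',z,proj(c,np.r_[(H+.05*X)[:2],z]))
a=ray(t,*f(285,300,365,155,6));b=ray(s,*f(190,250,340,100,5))
A=np.c_[a[1],-b[1]];k=np.linalg.lstsq(A,b[0]-a[0],rcond=None)[0];P=a[0]+k[0]*a[1];Q=b[0]+k[1]*b[1];print('tri',P,Q,((P+Q)/2-o)@X,((P+Q)/2-o)@Y)
# loupe
def pl(U,V,z):return plane(t,*f(U,V,260,165,6),z)
L=pl(184,153,.014);h1=pl(209,268,.024);h2=pl(257,538,.024)
print('lens',L,'h',h1,h2,np.linalg.norm(h1-h2),np.linalg.norm((h1-L)[:2]),np.linalg.norm((h2-L)[:2]))
dd=(h1-h2)[:2];print('loupe yaw',np.arctan2(dd[1],dd[0]),np.arctan2((L-h2)[1],(L-h2)[0]))
for z in(.014,.024): print(proj(t,[*d[:2],z]))
E
```

```text
[0.58784758 0.17297717 0.01      ]
[0.60983796 0.00890338 0.01      ]
[ 0.45984051 -0.00932526  0.01      ]
[0.43881144 0.15275329 0.01      ]
edges [np.float64(0.16554088933947486), np.float64(0.15110101847520865), np.float64(0.16343707160892815), np.float64(0.1504020557872667)]
[np.float64(0.1348740137120771), np.float64(0.1209332842258846)] [np.float64(0.13323339001437448), np.float64(0.12902542766989314)]
yaw 0.12951652890555732 center [0.52408437 0.08132714 0.01      ]
[240 227 205]
((432.6195373535156, 227.28793334960938), (25.108795166015625, 25.663026809692383), 67.67369079589844)
dish [0.52730723 0.06563602 0.036     ] in stage 0.0011692769567004967 -0.015975949420686333
grip [0.46780976 0.05788673 0.036     ]
home dish [0.51956396 0.116034   0.01      ] post [0.60682691 0.12739962 0.01      ] tip [0.56914518 0.12249174 0.01      ]
top post 0.01 [399.09954558 190.386313  ]
top post 0.18 [415.02755087 183.74258824]
top tip 0.105 [410.53123793 206.62099633]
top tip 0.12 [412.04238395 206.36158627]
top tip 0.13 [413.07981922 206.18349551]
top tip 0.15 [415.23065556 205.81427336]
side post 0.01 [360.4065433  198.52597201]
side post 0.18 [362.18049253 132.09889071]
side tip 0.105 [377.09594061 163.48228948]
side tip 0.12 [377.33269624 157.52364145]
side tip 0.13 [377.49183388 153.51847701]
side tip 0.15 [377.81327712 145.42841745]
tri [0.57182527 0.12627582 0.14060475] [0.56850687 0.12539133 0.14067104] 0.051443950493196125 0.03818199564659765
lens [0.61362317 0.35795388 0.014     ] h [0.57257823 0.34946871 0.024     ] [0.47865994 0.33513796 0.024     ] 0.09500534958877717 0.04191282598350352 0.13687819441003668
loupe yaw 0.15141942159108598 0.16746946016163766
[430.13469426 227.14996957]
[431.24979818 227.21188252]
```

```bash
python3 - <<'E'
from h import *
for n in('top','side'):
    c=load(n);v,u=np.mgrid[0:400,0:640];D=c['depth']
    d=np.stack([(u-c['cx'])/c['fx'],-(v-c['cy'])/c['fy'],-np.ones_like(u)],-1)@np.array(c['rotation']).T
    P=np.array(c['position'])+d*D[...,None]
    for y0 in np.arange(-.5,.05,.05):
        row=[]
        for z0,z1 in((.03,.1),(.1,.2),(.2,.3),(.3,.6)):
            m=(D>0)&(P[...,1]>y0)&(P[...,1]<y0+.05)&(P[...,2]>z0)&(P[...,2]<z1)&(P[...,0]>.25)
            row.append(round(float(np.percentile(P[m][:,0],2)),3) if m.sum()>5 else None)
        print(n,round(y0,2),row)
t=load('top');print(proj(t,[0,0,0]),proj(t,[.186,-.597,.2]))
s=load('side');crop(s,350,390,120,165,14,'pics/s2.png')
E
```

```text
top -0.5 [None, None, None, None]
top -0.45 [None, None, None, None]
top -0.4 [None, None, None, None]
top -0.35 [None, None, None, None]
top -0.3 [None, None, None, None]
top -0.25 [None, None, 0.803, None]
top -0.2 [0.527, 0.545, 0.851, 0.791]
top -0.15 [0.514, 0.55, 0.855, 0.558]
top -0.1 [0.52, 0.558, 0.575, 0.514]
top -0.05 [0.68, 0.567, 0.271, 0.605]
top -0.0 [0.513, 0.606, 0.266, None]
side -0.5 [0.549, 0.554, 1.033, 0.612]
side -0.45 [0.552, 0.556, 1.033, 0.613]
side -0.4 [None, None, 0.913, 0.613]
side -0.35 [0.629, 0.63, 0.63, 0.614]
side -0.3 [None, None, 0.753, 1.033]
side -0.25 [None, 0.572, 0.751, 1.033]
side -0.2 [0.541, 0.542, 0.655, 0.503]
side -0.15 [0.516, 0.548, 0.603, 0.506]
side -0.1 [0.523, 0.557, 0.588, 0.274]
side -0.05 [0.663, 0.564, 0.769, 0.258]
side -0.0 [0.542, 0.607, 0.265, 0.251]
[470.19843035 480.59440147] [865.57485996 424.43418903]
```

View pics/s2.png

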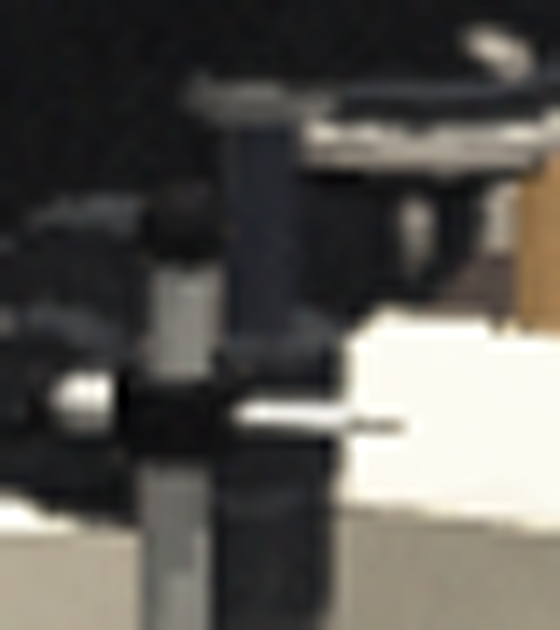

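>>> carry_out(grip=[1,1,1,1,1,1,1,1,1,1,1,1], slide=[[31,-37,0],[31,-37,0],[31,-37,0],[31,-37,0],[31,-37,0],[31,-37,0],[31,-37,0],[31,-37,0],[31,-37,0],[31,-37,0],[31,-37,0],[31,-37,0]], twist=[[0,0,0],[0,0,0],[0,0,0],[0,0,0],[0,0,0],[0,0,0],[0,0,0],[0,0,0],[0,0,0],[0,0,0],[0,0,0],[0,0,0]])

```text
time_s: 1.3
position: [0.414, -0.0504, 0.2179]
tcp_rot: [[0.959, 0.282, -0.0], [0.282, -0.959, 0.001], [-0.0, -0.001, -1.0]]
force: [0.9, -1.0, 0.1]
opening: 1.001
```

```bash
cat >>h.py <<'E'
def need(P,xang):
    from rig import bot
    s=bot.read_state(); R=np.array(s['tcp_rot']); d=R.T@(np.array(P)-s['position'])*1000
    x=np.array([np.cos(xang),np.sin(xang),0]);T=np.c_[x,np.cross([0,0,-1],x),[0,0,-1]]
    rv=cv2.Rodrigues(R.T@T)[0].ravel()
    print('t',s['time_s'],'pos',np.round(s['position'],4),'slide',np.round(d,1),'twist',np.round(rv,3),'j',np.round(s['joint_positions'],1),'F',np.round(s['force'],2),'op',s['opening'])
E
python3 - <<'E'
from h import *
t=load('top')
g=np.array([.4678,.0579]);y=.1295;X=np.array([np.cos(y),np.sin(y)]);Y=np.array([-X[1],X[0]])
for z in(.022,.058):
  for a,b in((12,6),(12,-6),(-12,-6),(-12,6)):
    p=proj(t,[*(g+a*X/1000+b*Y/1000),z]); print(z,a,b,np.round((p-[365,155]+.5)*6-.5))
need([.468,.058,.11],.1295)
E
```

```text
0.022 12 6 [405. 575.]
0.022 12 -6 [439. 570.]
0.022 -12 -6 [451. 639.]
0.022 -12 6 [417. 644.]
0.058 12 6 [430. 582.]
0.058 12 -6 [466. 577.]
0.058 -12 -6 [478. 648.]
0.058 -12 6 [443. 654.]
t 1.3 pos [ 0.414  -0.0504  0.2179] slide [ 82.5 -88.6 107.9] twist [-0.001  0.     0.157] j [-22.4  14.6 110.7   0.   54.7  51.2] F [ 0.9  -0.96  0.13] op 1.001304976493762
```

>>> carry_out(grip=[1,1,1,1,1,1], slide=[[28,-29,0],[28,-29,10],[28,-29,20],[5,-5,20],[0,0,20],[0,0,0]], twist=[[0,0,0.05],[0,0,0.05],[0,0,0.05],[0,0,0.01],[0,0,0],[0,0,0]])

```text
time_s: 1.9
position: [0.4836, 0.0719, 0.1458]
tcp_rot: [[0.991, 0.131, 0.004], [0.131, -0.991, 0.001], [0.004, -0.0, -1.0]]
force: [0.0, -0.2, 0.3]
opening: 1.002
```

```bash
python3 -c "
from h import *
need([.468,.058,.032],.1295)"
```

```text
t 1.9 pos [0.4836 0.0719 0.1458] slide [-17.8  11.8 113.7] twist [-0.    -0.004  0.002] j [-4.700e+00  2.660e+01  1.059e+02  1.000e-01  4.730e+01  7.770e+01] F [ 0.05 -0.17  0.32] op 1.0018243372225868
```

>>> carry_out(grip=[1,1,1,1,1,1,1], slide=[[-9,6,10],[-9,6,20],[0,0,20],[0,0,20],[0,0,15],[0,0,5],[0,0,0]], twist=[[0,0,0],[0,0,0],[0,0,0],[0,0,0],[0,0,0],[0,0,0],[0,0,0]])

```text
time_s: 2.6
position: [0.4705, 0.055, 0.0574]
tcp_rot: [[0.992, 0.129, 0.01], [0.129, -0.992, 0.0], [0.01, 0.001, -1.0]]
force: [-0.1, 0.3, 0.0]
opening: 0.997
```

```bash
python3 -c "
from h import *
need([.468,.058,.032],.1295)
c=cap('side');crop(c,330,490,80,230,5,'pics/s3.png')"
```

```text
t 2.6 pos [0.4705 0.055  0.0574] slide [-2.4 -3.3 25.4] twist [ 0.001 -0.01  -0.001] j [-6.900e+00  3.540e+01  1.117e+02  1.000e-01  3.230e+01  7.560e+01] F [-0.09  0.28  0.04] op 0.9965181324519155
```

View pics/s3.png

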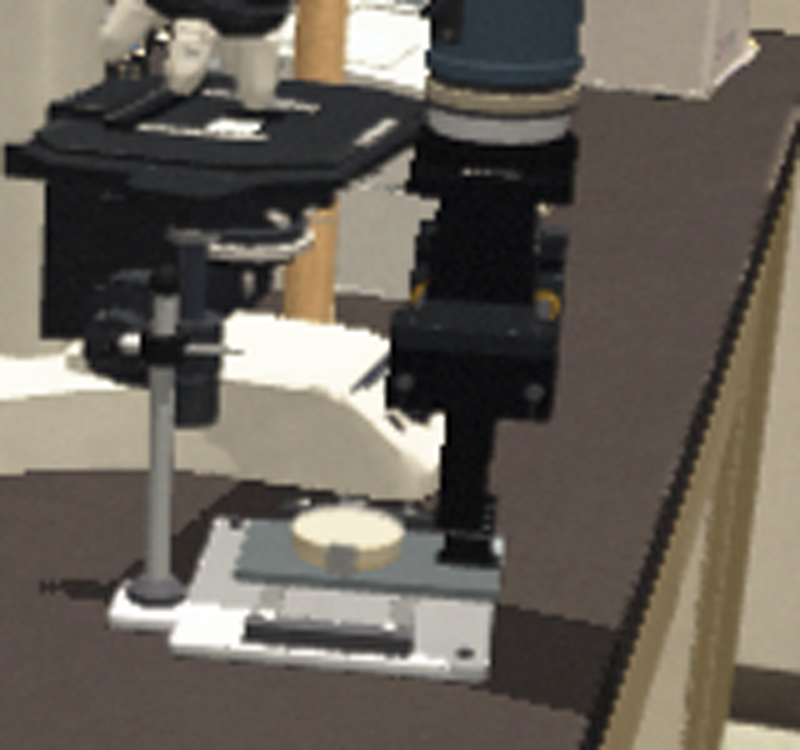

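The side view shows the fingers straddling the carriage grip (crop pixel 470, 540), with the pointer clear at (235, 350). I'll go down and close.

>>> carry_out(grip=[1,1,1,1,-1,-1,-1,-1,-1,-1], slide=[[-2,-3,10],[0,0,10],[0,0,5],[0,0,0],[0,0,0],[0,0,0],[0,0,0],[0,0,0],[0,0,0],[0,0,0]], twist=[[0,-0.01,0],[0,0,0],[0,0,0],[0,0,0],[0,0,0],[0,0,0],[0,0,0],[0,0,0],[0,0,0],[0,0,0]])

```text
time_s: 3.65
position: [0.4705, 0.0578, 0.0333]
tcp_rot: [[0.992, 0.129, 0.006], [0.129, -0.992, -0.002], [0.006, 0.003, -1.0]]
force: [0.4, 1.0, -0.3]
opening: 0.541
```

```bash
python3 -c "
from h import *
need([.468,.058,.032],.1295)"
```

```text
t 3.65 pos [0.4705 0.0578 0.0333] slide [-2.5 -0.5  1.3] twist [ 0.003 -0.006 -0.   ] j [ -6.5  38.3 112.1  -0.2  29.3  76.3] F [ 0.43  1.   -0.27] op 0.5413856963194442
```

Still closing.

>>> carry_out(grip=[-1,-1,-1,-1,-1,-1,-1], slide=[[0,0,0],[0,0,0],[0,0,0],[0,0,0],[0,0,0],[0,0,0],[0,0,0]], twist=[[0,0,0],[0,0,0],[0,0,0],[0,0,0],[0,0,0],[0,0,0],[0,0,0]])

```text
time_s: 4.35
position: [0.4707, 0.0576, 0.0335]
tcp_rot: [[0.991, 0.131, 0.007], [0.131, -0.991, -0.003], [0.006, 0.004, -1.0]]
force: [0.5, 0.1, 1.2]
opening: 0.135
```

>>> carry_out(grip=[-1,-1,-1,-1,-1,-1,-1,-1,-1], slide=[[0,-7,0],[0,-7,0],[0,-7,0],[0,-7,0],[0,-7,0],[0,-6,0],[0,-4,0],[0,-3,0],[0,0,0]], twist=[[0,0,0],[0,0,0],[0,0,0],[0,0,0],[0,0,0],[0,0,0],[0,0,0],[0,0,0],[0,0,0]])

```text
time_s: 5.25
position: [0.4635, 0.1082, 0.0335]
tcp_rot: [[0.991, 0.135, 0.006], [0.135, -0.991, -0.006], [0.005, 0.007, -1.0]]
force: [-0.4, -5.9, 1.0]
opening: 0.135
```

>>> carry_out(grip=[-1,-1,-1,-1], slide=[[0,-3,0],[0,-3,0],[0,-2,0],[0,0,0]], twist=[[0,0,0],[0,0,0],[0,0,0],[0,0,0]])

```text
time_s: 5.65
position: [0.4635, 0.1079, 0.0335]
tcp_rot: [[0.991, 0.137, 0.006], [0.137, -0.99, -0.016], [0.003, 0.017, -1.0]]
force: [-0.7, 2.3, 1.6]
opening: 0.133
```

>>> carry_out(grip=[1,1,1,1,1,1,1,1,1,1], slide=[[0,0,0],[0,0,0],[0,0,0],[0,0,0],[0,0,0],[0,0,-20],[0,0,-30],[0,0,-40],[0,0,-40],[0,0,0]], twist=[[0,0,0],[0,0,0],[0,0,0],[0,0,0],[0,0,0],[0,0,0],[0,0,0],[0,0,0],[0,0,0],[0,0,0]])

```text
time_s: 6.65
position: [0.462, 0.112, 0.1661]
tcp_rot: [[0.99, 0.138, 0.001], [0.138, -0.99, -0.015], [-0.001, 0.015, -1.0]]
force: [-0.1, 0.7, -0.3]
opening: 0.949
```

```bash
python3 -c "
from h import *
need([.5506,.3468,.10],.155)
c=cap('top');crop(c,250,490,130,280,3,'pics/t3.png')"
```

```text
t 6.65 pos [0.462  0.112  0.1661] slide [ 120.2 -221.3   62.7] twist [ 0.015  0.001 -0.017] j [  0.7  23.9 106.4  -1.1  49.7  83.5] F [-0.1   0.75 -0.33] op 0.9493643712561528
```

View pics/t3.png

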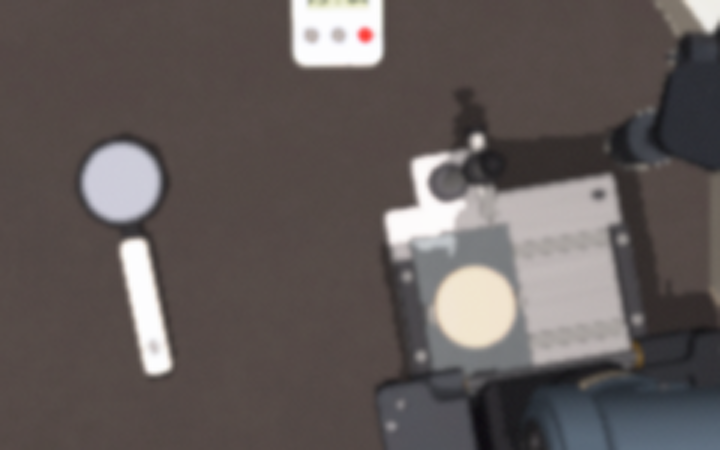

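The carriage is home against the left stop, with the dish at crop pixel (475, 307), and the loupe hasn't moved. Next I'll move left and over to the loupe.

>>> carry_out(grip=[1,1,1,1,1,1,1], slide=[[0,-40,0],[10,-40,0],[25,-40,0],[30,-40,10],[30,-30,15],[15,-15,15],[0,0,0]], twist=[[0.01,0,-0.01],[0,0,-0.01],[0,0,0],[0,0,0],[0,0,0],[0,0,0],[0,0,0]])

```text
time_s: 7.4
position: [0.5337, 0.3368, 0.11]
tcp_rot: [[0.988, 0.155, -0.019], [0.155, -0.988, -0.01], [-0.02, 0.007, -1.0]]
force: [-0.2, -0.7, -0.1]
opening: 1.002
```

```bash
python3 -c "
from h import *
need([.5506,.3468,.004],.155)
t=load('top');A=t['color'].astype(int);m=((A[:,:,0]-A[:,:,2])>20).astype(np.uint8);m2=np.zeros_like(m);m2[210:250,385:430]=m[210:250,385:430]
cn=max(cv2.findContours(m2,0,1)[0],key=cv2.contourArea); e=cv2.fitEllipse(cn);print(e,plane(t,*e[0],.036))
"
```

```text
t 7.4 pos [0.5337 0.3368 0.11  ] slide [ 20.4  -8.  105.5] twist [0.007 0.02  0.   ] j [ 2.220e+01  3.900e+01  8.560e+01 -1.000e-01  5.670e+01  1.033e+02] F [-0.22 -0.72 -0.13] op 1.001654011048292
((407.9100036621094, 231.7175750732422), (26.255386352539062, 26.440879821777344), 105.12548065185547) [0.51962979 0.1166909  0.036     ]
```

>>> carry_out(grip=[1,1,1,1,1], slide=[[10,-4,10],[8,-4,20],[0,0,15],[0,0,5],[0,0,0]], twist=[[0.007,0.02,0],[0,0,0],[0,0,0],[0,0,0],[0,0,0]])

```text
time_s: 7.9
position: [0.5433, 0.343, 0.0522]
tcp_rot: [[0.988, 0.155, -0.014], [0.155, -0.988, -0.007], [-0.015, 0.004, -1.0]]
force: [-0.7, -0.5, 1.0]
opening: 1.005
```

```bash
python3 -c "
from h import *
need([.5506,.3468,.004],.155)
c=cap('top');crop(c,240,360,150,270,5,'pics/t4.png')
c=cap('side');crop(c,290,410,170,270,5,'pics/s4.png')"
```

```text
t 7.9 pos [0.5433 0.343  0.0522] slide [ 8.5 -2.8 48. ] twist [0.004 0.015 0.001] j [ 2.230e+01  4.420e+01  8.560e+01 -1.000e-01  5.110e+01  1.035e+02] F [-0.68 -0.52  1.  ] op 1.004854856622038
```

View pics/t4.png

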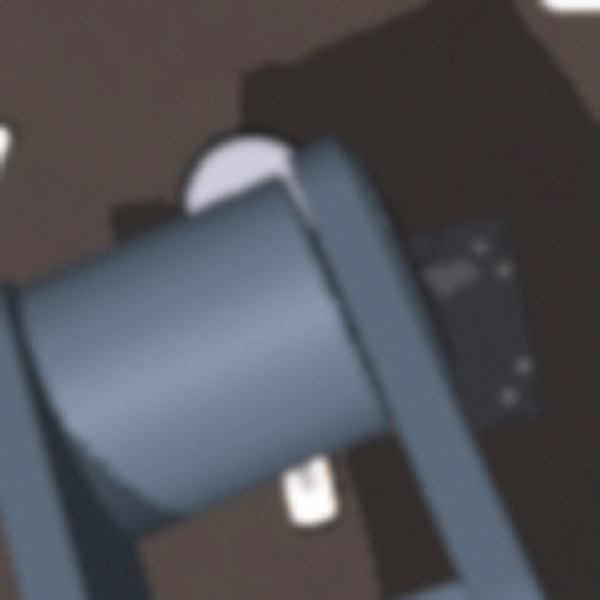

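View pics/s4.png

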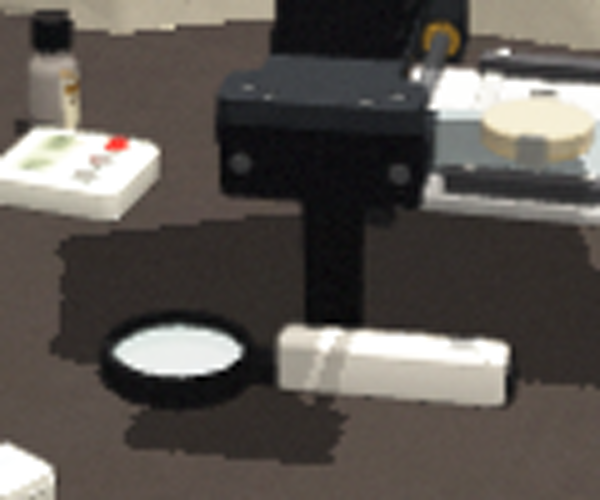

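The fingers are over the lens end of the handle (side crop near 335, 330), and one stands on each side. I'll go down.

>>> carry_out(grip=[1,1,1,1,1,1], slide=[[8,-3,6],[2,0,15],[0,0,12],[0,0,6],[0,0,2],[0,0,0]], twist=[[0.004,0.015,0],[0,0,0],[0,0,0],[0,0,0],[0,0,0],[0,0,0]])

```text
time_s: 8.6
position: [0.5557, 0.3485, 0.0108]
tcp_rot: [[0.988, 0.155, 0.007], [0.155, -0.988, 0.003], [0.007, -0.001, -1.0]]
force: [-0.9, -0.2, 0.0]
opening: 1.002
```

```bash
python3 -c "
from h import *
need([.5506,.3468,.004],.155)"
```

```text
t 8.6 pos [0.5557 0.3485 0.0108] slide [-5.4  0.9  6.8] twist [-0.001 -0.007  0.   ] j [ 22.4  48.   85.2  -0.   46.3 103.5] F [-0.92 -0.19  0.03] op 1.0018417513405458
```

>>> carry_out(grip=[1,1,1,-1,-1,-1,-1,-1,-1,-1,-1,-1], slide=[[-4,1,3],[-1,0,3],[0,0,0],[0,0,0],[0,0,0],[0,0,0],[0,0,0],[0,0,0],[0,0,0],[0,0,0],[0,0,0],[0,0,0]], twist=[[0,-0.006,0],[0,0,0],[0,0,0],[0,0,0],[0,0,0],[0,0,0],[0,0,0],[0,0,0],[0,0,0],[0,0,0],[0,0,0],[0,0,0]])

```text
time_s: 9.8
position: [0.5514, 0.3471, 0.0057]
tcp_rot: [[0.988, 0.155, 0.003], [0.155, -0.988, 0.002], [0.003, -0.002, -1.0]]
force: [-0.3, -0.2, 1.5]
opening: 0.266
```

>>> carry_out(grip=[-1,-1,-1,-1,-1], slide=[[0,0,0],[0,0,0],[0,0,0],[0,0,0],[0,0,0]], twist=[[0,0,0],[0,0,0],[0,0,0],[0,0,0],[0,0,0]])

```text
time_s: 10.3
position: [0.5513, 0.3472, 0.0057]
tcp_rot: [[0.988, 0.155, 0.003], [0.155, -0.988, 0.002], [0.003, -0.002, -1.0]]
force: [-0.2, 0.9, -0.5]
opening: 0.205
```

```bash
python3 -c "
from h import *
need([.5506,.3468,.004],.155)"
```

```text
t 10.3 pos [0.5513 0.3472 0.0057] slide [-0.8  0.2  1.7] twist [-0.002 -0.003  0.001] j [2.240e+01 4.830e+01 8.580e+01 1.000e-01 4.570e+01 1.034e+02] F [-0.23  0.94 -0.47] op 0.20509678954834873
```

>>> carry_out(grip=[-1,-1,-1,-1,-1,-1,-1], slide=[[0,0,-10],[0,0,-20],[0,0,-30],[0,0,-30],[0,0,-25],[0,0,-10],[0,0,0]], twist=[[0,0,0],[0,0,0],[0,0,0],[0,0,0],[0,0,0],[0,0,0],[0,0,0]])

```text
time_s: 11.0
position: [0.5496, 0.3462, 0.1362]
tcp_rot: [[0.988, 0.155, -0.001], [0.155, -0.988, 0.001], [-0.0, -0.001, -1.0]]
force: [0.8, 0.4, -1.4]
opening: 0.206
```

```bash
python3 -c "
from h import *
need([.442,.2,.15],.155)
c=cap('side');crop(c,270,450,110,250,4,'pics/s5.png')"
```

```text
t 11.0 pos [0.5496 0.3462 0.1362] slide [-128.9  127.8  -13.9] twist [-0.001  0.     0.001] j [2.230e+01 3.780e+01 8.270e+01 1.000e-01 5.950e+01 1.034e+02] F [ 0.83  0.43 -1.4 ] op 0.20587144063743681
```

View pics/s5.png

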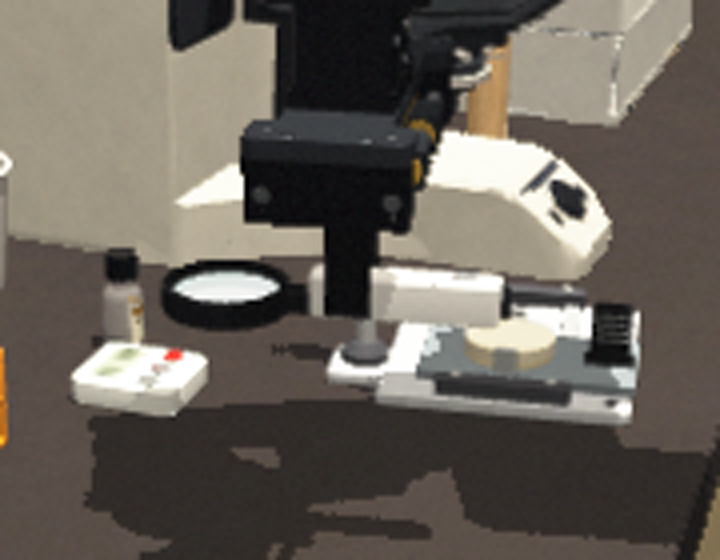

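The loupe hangs level in the gripper, with the lens at crop pixel (225, 293). I'll pull back first, then move right.

>>> carry_out(grip=[-1,-1,-1,-1,-1,-1,-1,-1,-1], slide=[[-20,0,-5],[-30,10,-5],[-30,20,-2],[-30,25,0],[-12,25,0],[0,25,0],[0,15,0],[0,5,0],[0,0,0]], twist=[[0,0,0],[0,0,0],[0,0,0],[0,0,0],[0,0,0],[0,0,0],[0,0,0],[0,0,0],[0,0,0]])

```text
time_s: 11.95
position: [0.4342, 0.1972, 0.1359]
tcp_rot: [[0.987, 0.156, -0.026], [0.156, -0.988, -0.005], [-0.027, 0.001, -1.0]]
force: [0.1, -0.3, -0.8]
opening: 0.207
```

```bash
python3 -c "
from h import *
need([.5196-.0632,.1165-.0098,.138],.155)"
```

```text
t 11.95 pos [0.4342 0.1972 0.1359] slide [ 7.7 92.9 -2.2] twist [0.001 0.027 0.002] j [ 11.   27.4 106.8  -0.   47.3  92. ] F [ 0.06 -0.31 -0.83] op 0.2070045863001545
```

>>> carry_out(grip=[-1,-1,-1,-1,-1,-1,-1,-1], slide=[[0,12,-2],[0,18,0],[0,18,0],[0,17,0],[0,12,0],[0,8,0],[0,3,0],[0,0,0]], twist=[[0,0.015,0],[0,0.01,0],[0,0,0],[0,0,0],[0,0,0],[0,0,0],[0,0,0],[0,0,0]])

```text
time_s: 12.75
position: [0.4489, 0.1084, 0.1368]
tcp_rot: [[0.987, 0.162, 0.001], [0.162, -0.987, -0.001], [0.001, 0.001, -1.0]]
force: [-0.2, -0.0, -0.6]
opening: 0.204
```

```bash
python3 -c "
from h import *
need([.5196-.0632,.1165-.0098,.138],.155)"
```

```text
t 12.75 pos [0.4489 0.1084 0.1368] slide [ 7.1  2.9 -1.2] twist [ 0.001 -0.001  0.008] j [-3.00e-01  2.59e+01  1.10e+02 -1.00e-01  4.40e+01  8.04e+01] F [-0.24 -0.04 -0.57] op 0.2041194391789615
```

>>> carry_out(grip=[-1,-1,-1,-1], slide=[[4,2,-1],[3,1,0],[0,0,0],[0,0,0]], twist=[[0,0,0],[0,0,0],[0,0,0],[0,0,0]])

```text
time_s: 13.15
position: [0.457, 0.1079, 0.138]
tcp_rot: [[0.986, 0.164, 0.002], [0.164, -0.986, -0.0], [0.002, 0.001, -1.0]]
force: [-0.3, -0.8, -1.9]
opening: 0.204
```

```bash
python3 -c "
from h import *
need([.5196-.0632,.1165-.0098,.138],.155)
c=cap('top');crop(c,365,485,155,280,5,'pics/t6.png')
c=cap('side');crop(c,340,460,110,210,6,'pics/s6.png')"
```

```text
t 13.15 pos [0.457  0.1079 0.138 ] slide [-0.8  1.  -0. ] twist [ 0.001 -0.002  0.01 ] j [ -0.4  26.3 108.9  -0.   44.8  80.2] F [-0.29 -0.81 -1.87] op 0.2041542142632647
```

View pics/t6.png

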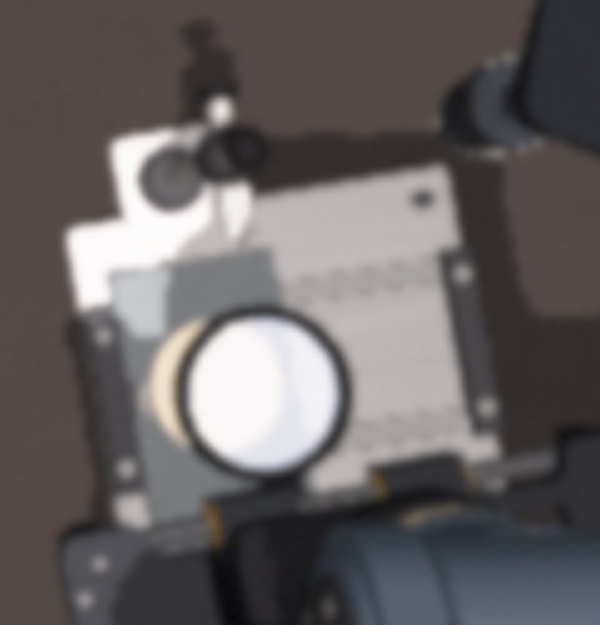

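View pics/s6.png

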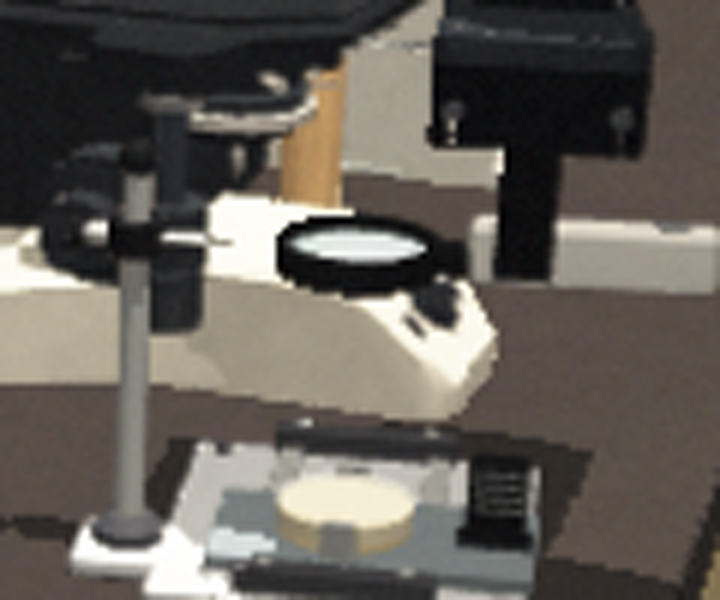

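```bash
python3 - <<'E'
from h import *
t=load('top');s=load('side')
f=lambda U,V,x0,y0,k:((U+.5)/k-.5+x0,(V+.5)/k-.5+y0)
a=ray(t,*f(266,392,365,155,5));b=ray(s,*f(357,254,340,110,6))
k=np.linalg.lstsq(np.c_[a[1],-b[1]],b[0]-a[0],rcond=None)[0];P=a[0]+k[0]*a[1];Q=b[0]+k[1]*b[1];print(P,Q)
print('top@.139..146',plane(t,*f(266,392,365,155,5),.139),plane(t,*f(266,392,365,155,5),.146))
for z in(.132,.139,.146):print(z,(proj(s,[.5197,.1165,z])-[340,110]+.5)*6-.5,(proj(t,[.5197,.1165,z])-[365,155]+.5)*5-.5)
a=ray(t,*f(236,240,365,155,5));b=ray(s,*f(230,242,340,110,6))
k=np.linalg.lstsq(np.c_[a[1],-b[1]],b[0]-a[0],rcond=None)[0];print('tip',a[0]+k[0]*a[1],b[0]+k[1]*b[1])
print('depth rim',dep(t,*f(187,395,365,155,5)),dep(t,*f(343,395,365,155,5)),dep(t,*f(266,390,365,155,5)))
E
```

```text
[0.51964095 0.11726072 0.13795168] [0.518827   0.11706565 0.13801692]
top@.139..146 [0.51967381 0.11747421 0.139     ] [0.51989325 0.11889981 0.146     ]
0.132 [354.29152021 268.00665084] [264.74954978 391.36579014]
0.139 [355.266777   250.92894725] [268.66375972 391.85460136]
0.146 [356.24660086 233.77127008] [272.64472315 392.35174883]
tip [0.57550586 0.12645549 0.13955553] [0.56795163 0.12445988 0.13966882]
depth rim [0.51957092 0.14739334 0.14517687] [0.51801968 0.09091676 0.14531055] [0.52051633 0.11820889 0.14274284]
```

Both views put the lens at about (0.519, 0.117, 0.138). The target is (0.520, 0.117, 0.139). I'll let it settle, then hand in.

>>> carry_out(grip=[-1,-1,-1,-1], slide=[[0,0,-1],[0,0,0],[0,0,0],[0,0,0]], twist=[[0,0,0],[0,0,0],[0,0,0],[0,0,0]])

```text
time_s: 13.65
position: [0.4564, 0.1081, 0.139]
tcp_rot: [[0.986, 0.165, 0.001], [0.165, -0.986, -0.0], [0.001, 0.001, -1.0]]
force: [-0.1, -0.0, -1.2]
opening: 0.204
```

```bash
python3 -c "
from h import *
need([.5196-.0632,.1165-.0098,.138],.155)
from rig import bot
print(bot.read_state()['qvel'])
print(bot.hand_in())"
```

```text
t 13.65 pos [0.4564 0.1081 0.139 ] slide [-0.2  1.4  1. ] twist [ 0.001 -0.001  0.011] j [ -0.4  26.1 108.9  -0.   44.9  80.2] F [-0.09 -0.05 -1.25] op 0.20404743337969047
[-0.00826923  0.09535759  0.02845045  0.04102776 -0.02068142 -0.00073549]
the job is handed in; nothing more can be done
None
```

The carriage is fully home against its left end stop, and I handed the job in with the gripper still holding the loupe level over the dish. No verdict was reported; the clock read about 13.7 s of the 61 s allowed.

- **Carriage:** I gripped its upright grip and slid it about 51 mm until it stopped moving. The dish then measured (0.520, 0.117), within 1 mm of the predicted home position.
- **Loupe:** I picked it up by the handle with the gripper opening at about 17.8 mm, matching the 18 mm handle. Both cameras put the lens centre at about (0.519, 0.117, 0.138). I then raised it 1 mm.
- **Fit to the target:** The pointer tip measured 0.139–0.140 m high, so the lens is about 1 mm from the target both sideways and in height. The tool's tilt is about 0.001 rad.
- **Holding steady:** The joints were almost still, and the wrist force of about -1.2 N matches the loupe's own weight, so nothing else seems to be touching it.
- **Pointer and other things:** The pointer still measured at its starting height. I did not re-measure the timer, spare dish or cover glasses at the end, but the arm never worked near them.

No check failed. The two camera rays for the pointer tip disagreed by about 8 mm along x, but agreed in height.

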